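# Hold the belt grinder's idler arm back for a belt change

### The job

Get the belt grinder ready for a new belt. Lift the yellow guard plate up out of its guides, lean it against the grey angle plate with its lower edge on the bench and let go of it there; then push the idler wheel on its sprung red arm back past the click of the yellow ratchet pawl, and finish still holding it pushed back about a centimetre beyond the click, with the spring's load on the gripper. Leave the brush, the spray can and the steel bush where they are.

Things in the scene. Friction and masses are not known exactly. Their poses are not given: they have to be found in the camera images.
- grinder: Blue belt grinder, belt off, fixed; deck 235 x 360 mm, top at 16 mm. Origin on the bench; z up, x from guard to motor: the way the wheel is pushed back. In its frame (mm): guard at x -70, y -30 in steel U guides at y -100 and 40 (66 tall); pawl housing at x -4, y -118 (46 tall); black drive wheel at y 165 (86 tall); motor x 60 to 136, y 45 to 215 (103 tall).
- guard: Loose yellow plastic plate with a black stripe low on it, 10 mm thick (x), 130 wide (y), 150 tall (z), about 0.22 kg. Origin: centre of its lower edge. Starts upright in the grinder's guides, lower edge 16 mm and top edge 166 mm above the bench, 9 mm in front of the idler wheel, 2 mm play each side; lift straight up 55 mm or more to clear the guides.
- angle_plate: Heavy grey angle plate, fixed: the support for the guard. Upright wall 80 mm tall, 120 wide (y), 16 thick. Origin: on the bench, below the middle of the plain upright face; x points out of that face. The plate's 95 mm long foot and its rib lie behind (-x). The bench is free for 100 mm in front of the face.
- idler_wheel (a point): Centre of the top of the idler wheel, 102 mm above the bench: an upright aluminium cylinder of 40 mm diameter, 40 to 98 mm above the bench, fixed on the red arm 120 mm from the arm's vertical pivot (grinder frame x 0, y 70 mm); it does not spin. The arm lies 30 to 40 mm above the bench.
- idler_arm (a joint): Angle of the sprung red arm, rad. 0 = rest, 0.30 short of the grinder's -y axis; grows as the wheel goes to the grinder's +x; stop at 0.52. Its nose meets the pawl near 0.20 and clicks past at 0.33; let go beyond that, it falls back on the pawl and is caught at about 0.33. Push at the wheel: 5 N rising to 12 N, some 5 N more just before the click.
- pawl (a joint): Slide of the yellow sprung ratchet pawl in its grey housing, m. 0 = out (rest); it is pushed in by about 0.008 as the arm's nose passes, then springs out again behind it: the click.
- pawl_tip (a point): Tip of the yellow pawl, 43 mm above the bench, near the free end of the red arm.
- brush: Loose hand brush lying flat, some 200 mm long; bystander. Origin: middle of its underside.
- spray_can: Loose upright can with blue label, 60 mm diameter, 150 mm tall; bystander. Origin: centre of its underside.
- bush: Loose round steel bush, 38 mm diameter, 22 mm tall; bystander. Origin: centre of its underside.
There are look-alikes about, which are no part of the job. What is meant by the guard is not turquoise, and is the smaller of those in its own colour. Several things have the shape of the angle_plate; the one meant has the colours described above.

How it is judged:
By the outcome, as a careful person would: the job done as asked, in the order asked, and still so for the second after the job is handed in, while the arm keeps its last pose, push and grip.
It also fails if it takes over 54 s, if anything falls off the work surface, if the arm or the gripper's body presses on something with over 40 N, if the wrist force passes 120 N, or if a joint passes its speed limit or range.

### The arm

A 6-joint arm with a two-finger parallel gripper is mounted at the origin on the work surface. World frame = base frame: x ahead of the robot, y to its left, z up, the work surface at z = 0. Lengths are in m, angles in rad, forces in N, time in s.
With the tool pointing down it reaches from about 0.375 to 0.9 m from the base axis. Payload 3.1 kg.
Tool frame: the origin (TCP) lies midway between the tips of the shut fingers; the grasp point (between the pads) lies 19 mm behind it; z points along the fingers, y is the line along which they close (so a half turn about z gives the same grasp; the last joint's range is limited). The gripper opens to 85 mm and grips with 20 to 120 N. Pads are 22 mm wide; open, the fingers measure 114 mm over their backs; the gripper's body (76 mm by 85 mm) begins 54 mm behind the grasp point. The pads swing forward as they close: fully open they stand 13 mm farther back than shut.
Start: joints at [1.042, 0.527, 1.433, -0, 1.181, -0.178], TCP at [0.215, 0.587, 0.197] pointing down, gripper open.
Joint ranges: [-3.08, 3.08], [-0.75, 2.2], [0.22, 2.44], [-1.43, 4.57], [0, 2.65], [-2.85, 2.85]. Speed limits (rad/s): [2.79, 2.79, 3.14, 3.14, 3.14, 3.14].

### API

Orientations are given as a unit quaternion [x, y, z, w].
In Python, from station import manip gives the robot as it stands.
- The arm moves only by the tool step_arm, never from a script. Its argument "targets" is text: rows parted by semicolons, each of 4 numbers parted by spaces: the shift along the tool's x, y, z in mm, then the turn about the tool's z in degrees. A call has 1 to 12 rows; each row is the pose to reach, as a shift and turn from the pose commanded when the call began, along the tool's axes at that moment; what a row does not reach only later rows make up. A row lasts 1/10 s, in which the tool goes at most 50 mm and 8.59 degrees, less where a joint would pass 70% of its speed; a pose out of reach is approached as far as the arm can. A call with a gripper value outside its range is refused whole. "gripper" is the closure, from 0 (fully open) to 1 (shut), set as the call begins (left out, the last holds). The fingers move at their own pace and stop on an object; "squeeze" is the grip in N (left out, the last holds). Time passes only in rows, so rows that repeat a pose let the fingers close. It gives the time, the measured TCP pose, the force, the opening and the grip force at its end, in the units of the state.
- manip.sense(): the state, without advancing time (a new reading comes with each control period).
- manip.snapshot(name): name is "scene" or "side" or "wrist"; returns the picture (384x512x3 uint8, red, green, blue); there is no depth.
- manip.get_calibration(name): a dict with "fov_y" (degrees; the focal length in pixels is half the picture's height over the tangent of half this angle, whatever the lens; pixels are square), "cx", "cy" (the principal point, pixels), "extrinsics" (4x4, takes a point from camera to world coordinates); the wrist camera has in their place "tool_from_camera" (4x4, takes a point from camera to tool coordinates, whose origin is the TCP and whose axes are the flange's). Camera axes: x right, y down, z forward; pixel columns grow to the right and rows downward; lengths in m; the calibration is good to about 2 mm. The wrist camera is an equidistant fisheye: a pixel r from the principal point sees the ray r / f radians off the axis. A picture is of the moment at which its call begins: read the wrist's pose just before it. get_calibration takes no time and is no camera call.
- manip.sign_off(): hands the job in; it is judged then, once.
Trained networks look in the newest picture that a camera, given by its name, has taken for a name from the list of things; names that differ only in an ending like _2 or _b are one class to them, and where a whole thing is asked for, a point or a joint stands for the part that bears it (a point fixed in the world has none). Each returns a list of dicts, best first, with "p" (0 to 1); they miss things now and then, are a little off and sometimes report something else, mostly with a low value. They report only what shows in the picture. A call takes as long as a camera call. They do not tell look-alikes from the thing itself.
- manip.recognise(camera, query): "position" ([column, row] in pixels, amid what is visible of it).
- manip.masks_of(camera, query): "pixels" (384x512 bool, what is visible of it) and "position" ([column, row] in pixels, amid what is visible of it).
- manip.mark_of(camera, query): "position" ([column, row] in pixels: a listed point, or the origin of a listed thing).
The state is a dict: "t": time; "q": joint angles; "qd": joint speeds; "tau": joint torques, N m; "tcp_pos": TCP position; "tool_rot": TCP orientation; "force": force on the tool from outside, world axes, zero at the start; "ft_torque": the same for the moment, N m; "finger_gap": opening from 0.0 (shut) to 1.0 (fully open); "gripper_force": force on a finger pad.
Only numpy, scipy, OpenCV 4.12 (cv2) and the standard library are available. Lean on these libraries where they do the work, as an engineer would, in place of code of your own. Each camera call takes 0.05 s, during which the arm holds its last target. There are 200 camera calls.

## Working session

There is one attempt and no reset: what is moved stays moved. The work goes in short steps, Python scripts to look and compute and a tool call to move; the robot and the scene stay as the last step left them, time stands still between calls to the robot, and variables do not carry over. Pictures are saved under pics/ and viewed, at most 10 in all, crops included, and the job is handed in when it is done.

Besides the shell and the picture viewer there is one more tool, called after ">>>" as name(argument=value, ...), one argument or row to a line, values as JSON. step_arm: Moves the arm, as the interface text tells. Its arguments: {"type":"object","properties":{"targets":{"type":"string"},"gripper":{"type":"number"},"squeeze":{"type":"number"}},"required":["targets"]}

```bash
mkdir -p pics; cat > h.py <<'E'
import numpy as np, cv2, json
from station import manip as m
def snap(c,n):
    im=m.snapshot(c); cv2.imwrite(f'pics/{n}.png',im[:,:,::-1]); return im
def ray(c,px,s=None):
    k=m.get_calibration(c); f=192/np.tan(np.radians(k['fov_y'])/2)
    u=np.array([(px[0]-k['cx'])/f,(px[1]-k['cy'])/f])
    if c=='wrist':
        from scipy.spatial.transform import Rotation as R
        s=s or m.sense(); T=np.eye(4);T[:3,:3]=R.from_quat(s['tool_rot']).as_matrix();T[:3,3]=s['tcp_pos']
        E=T@np.array(k['tool_from_camera']); r=np.linalg.norm(u); d=np.r_[u/r*np.sin(r),np.cos(r)] if r>0 else np.array([0,0,1.])
    else:
        E=np.array(k['extrinsics']); d=np.r_[u,1]
    return E[:3,3],E[:3,:3]@(d/np.linalg.norm(d))
def atz(c,px,z,s=None):
    o,d=ray(c,px,s); return o+d*(z-o[2])/d[2]
def proj(c,P,s=None):
    k=m.get_calibration(c); f=192/np.tan(np.radians(k['fov_y'])/2)
    E=np.array(k['extrinsics']); p=(np.array(P)-E[:3,3])@E[:3,:3]
    return p[:2]/p[2]*f+[k['cx'],k['cy']]
E
python3 - <<'E'
from h import *
np.set_printoptions(precision=3,suppress=True)
s=m.sense();print(s)
for c in ['scene','side','wrist']:
    snap(c,c+'0')
    if c!='wrist': print(c,m.get_calibration(c))
    for q,z in [('guard',.016),('angle_plate',0),('idler_wheel',.102),('pawl_tip',.043),('grinder',0.0)]:
        for r in m.mark_of(c,q): print(c,q,np.array(r['position']),round(r['p'],2),atz(c,r['position'],z,s))
a=[cv2.imread(f'pics/{c}0.png') for c in ['scene','side','wrist']]
E
```

```text
{'t': 0.0, 'q': array([ 1.042,  0.528,  1.434, -0.   ,  1.181, -0.178]), 'qd': array([ 0.002, -0.001,  0.002,  0.   ,  0.001, -0.   ]), 'tau': array([  0.001, -44.235, -17.803,  -0.   ,   0.008,  -0.   ]), 'tcp_pos': array([0.214, 0.586, 0.196]), 'tool_rot': array([ 0.175,  0.985, -0.001, -0.   ]), 'force': array([ 0.22 , -0.53 , -0.316]), 'ft_torque': array([-0.016,  0.027,  0.002]), 'gripper_force': 0.0, 'finger_gap': 1.003287059440866}
scene {'fov_y': 54.45348346161145, 'cx': 248.26089232435632, 'cy': 189.6474104593917, 'extrinsics': array([[ 0.126,  0.762, -0.635,  1.272],
       [ 0.992, -0.098,  0.08 , -0.054],
       [-0.001, -0.64 , -0.768,  0.952],
       [ 0.   ,  0.   ,  0.   ,  1.   ]])}
scene guard [302.9 161.3] 0.79 [0.395 0.249 0.016]
scene guard [403.6 197.1] 0.7 [0.593 0.535 0.016]
scene guard [274.3 193.1] 0.6 [0.523 0.126 0.016]
scene angle_plate [115.7 270.8] 0.75 [ 0.732 -0.362  0.   ]
scene angle_plate [149.9 204.3] 0.68 [ 0.506 -0.276  0.   ]
scene pawl_tip [262.6 207.2] 0.56 [0.595 0.076 0.043]
scene grinder [287.1 210.6] 0.63 [0.586 0.157 0.   ]
side {'fov_y': 56.59515600105594, 'cx': 249.99645684323423, 'cy': 194.13741291698037, 'extrinsics': array([[ 0.804, -0.293,  0.517, -0.011],
       [-0.594, -0.373,  0.712, -0.766],
       [-0.016, -0.88 , -0.474,  0.622],
       [ 0.   ,  0.   ,  0.   ,  1.   ]])}
side guard [220.9 211.1] 0.84 [0.504 0.109 0.016]
side guard [165.4 212.1] 0.58 [0.356 0.216 0.016]
side angle_plate [384.  262.5] 0.94 [ 0.721 -0.366  0.   ]
side angle_plate [300.6 275.4] 0.88 [ 0.508 -0.267  0.   ]
side idler_wheel [232.4 185.3] 0.41 [0.547 0.098 0.102]
side grinder [231.6 201.3] 0.97 [0.584 0.165 0.   ]
wrist guard [ 98.6 375. ] 0.64 [0.512 0.119 0.016]
wrist angle_plate [  9.9 368.4] 0.56 [ 0.506 -0.284  0.   ]
```

View pics/scene0.png

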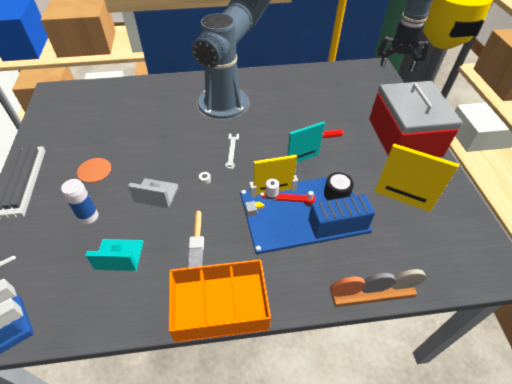

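View pics/side0.png

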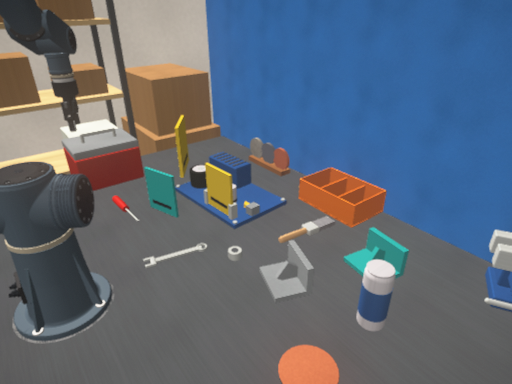

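The scene view shows the yellow guard at (275,175), the grey angle plate at (155,192), the wheel at (272,187), the bush at (205,177), the brush at (197,240) and the can at (80,200). The angle plate's foot is towards the robot. I'll zoom in on both areas.

```bash
python3 - <<'E'
import cv2,numpy as np
a=cv2.imread('pics/scene0.png');b=cv2.imread('pics/side0.png')
z=lambda i,x,y,w,h,s:cv2.resize(i[y:y+h,x:x+w],None,fx=s,fy=s,interpolation=cv2.INTER_CUBIC)
c=np.zeros((600,800,3),np.uint8)
t=z(a,235,145,140,110,4);c[:440,:560]=t
t=z(a,120,165,60,50,4);c[:200,560:800]=t
t=z(b,255,235,60,64,4);c[200:456,560:800]=t
t=z(b,170,150,140,75,2);c[445:595,:280]=t
cv2.imwrite('pics/crop1.png',c)
E
```

```text
(no output)
```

View pics/crop1.png

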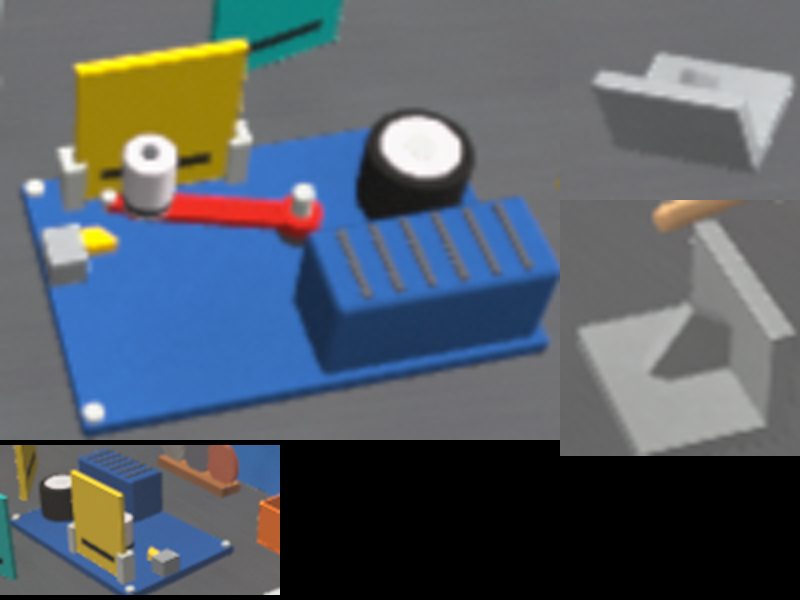

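Crop: guard top edge from (254,163) to (297,156). Deck corners at (240,191), (257,252) and (372,230). Wheel top at (272,181), pawl tip at (264,205). The angle plate's face runs (129,186)–(167,191) along the top and reaches (169,207) at the bottom right.

```bash
python3 - <<'E'
from h import *
np.set_printoptions(precision=4,suppress=True)
g=lambda x,y:(235+x/4-.4,145+y/4-.4)
h=lambda x,y:(120+(x-560)/4-.4,165+y/4-.4)
P={}
for n,p,z in [('d--',g(22,183),.016),('d+-',g(86,430),.016),('d++',g(547,338),.016),('gTa',g(77,74),.166),('gTb',g(248,48),.166),('gTa2',g(75,65),.166),('gTb2',g(247,40),.166),('wheel',g(150,147),.102),('pawl',g(117,242),.043),
 ('aTl',h(597,84),.08),('aTr',h(746,108),.08),('aBr',h(755,168),0),('aBl',h(611,138),0)]:
    P[n]=atz('scene',p,z)[:2]; print(n,P[n])
a=lambda u,v:np.degrees(np.arctan2(*(P[v]-P[u])[::-1])),np.linalg.norm
for u,v in [('d--','d+-'),('d+-','d++'),('gTa','gTb'),('gTa2','gTb2'),('aTl','aTr'),('aBl','aBr')]:
    w=P[v]-P[u];print(u,v,np.degrees(np.arctan2(w[1],w[0])),np.linalg.norm(w))
b=lambda x,y:(170+x/2-.25,150+(y-445)/2-.25)
q=lambda x,y:(255+(x-560)/4-.4,235+(y-200)/4-.4)
for n,p,z in [('s gT-y',b(122,496),.166),('s gT+y',b(73,471),.166),('sd--',b(128,590),.016),('sd+-',b(231,546),.016),('s aT+y',q(712,228),.08),('s aT-y',q(792,335),.08)]:
    print(n,atz('side',p,z)[:2])
E
```

```text
d-- [0.4977 0.0171]
d+- [0.7321 0.0367]
d++ [0.698  0.3906]
gTa [0.5243 0.0571]
gTb [0.514  0.1862]
gTa2 [0.5151 0.0569]
gTb2 [0.5057 0.1872]
wheel [0.5461 0.1104]
pawl [0.5877 0.0806]
aTl [ 0.4884 -0.3246]
aTr [ 0.527  -0.2107]
aBr [ 0.5225 -0.2171]
aBl [ 0.4767 -0.3337]
d-- d+- 4.785879466009806 0.23519671038221623
d+- d++ 95.51223146234054 0.35559727841784067
gTa gTb 94.5424782364011 0.12954302953948246
gTa2 gTb2 94.09525532108262 0.13068996702465907
aTl aTr 71.23463178849626 0.12023199628810174
aBl aBr 68.54570963699183 0.12520313008357475
s gT-y [0.5119 0.0504]
s gT+y [0.5022 0.1786]
sd-- [0.4997 0.0264]
sd+- [0.7194 0.0329]
s aT+y [ 0.5138 -0.2255]
s aT-y [ 0.4797 -0.3306]
```

```bash
cat >> h.py <<'E'
from scipy.spatial.transform import Rotation as R
def go(p,yaw):
    """shift (mm, tool axes) and turn (deg) to bring TCP to p with tool-y world yaw (deg)"""
    s=m.sense(); M=R.from_quat(s['tool_rot']).as_matrix()
    y0=np.degrees(np.arctan2(M[1,1],M[0,1])); t=(y0-yaw+180)%360-180
    print('t',round(s['t'],2),'tcp',s['tcp_pos'].round(4),'yaw',round(y0,2),'F',s['force'].round(1),'-> ',(M.T@(np.array(p)-s['tcp_pos'])*1000).round(1),round(t,1))
E
python3 -c "
from h import *
go([.515,.122,.25],4.7)
for q in ['brush','spray_can','bush']:
  for c in ['scene','side']:
    print(q,[ (atz(c,r['position'],0).round(3),round(r['p'],2)) for r in m.mark_of(c,q)])"
```

```text
t 0.9 tcp [0.2147 0.5869 0.1973] yaw 69.9 F [-0.8 -0.4  0.2] ->  [-441.8 -333.4  -52.7] 65.2
brush [(array([ 0.657, -0.132,  0.   ]), 0.77)]
brush [(array([ 0.658, -0.14 ,  0.   ]), 0.8)]
spray_can [(array([ 0.537, -0.47 ,  0.   ]), 0.86)]
spray_can [(array([ 0.525, -0.47 ,  0.   ]), 0.91), (array([0.524, 0.148, 0.   ]), 0.5)]
bush [(array([ 0.42 , -0.088,  0.   ]), 0.57)]
bush [(array([ 0.421, -0.1  ,  0.   ]), 0.57)]
```

>>> step_arm(
  targets="0 0 -30 0; -35 -27 -53 5; -75 -57 -53 13; -115 -87 -53 21; -155 -117 -53 29; -195 -147 -53 37; -235 -177 -53 45; -275 -208 -53 53; -315 -238 -53 60; -355 -268 -53 65.2; -400 -302 -53 65.2; -442 -333 -53 65.2",
)

```text
t: 2.4
tcp_pos: [0.5112, 0.1281, 0.2506]
tool_rot: [0.678, 0.735, 0.0, 0.0]
force: [0.9, 0.6, 0.1]
finger_gap: 0.998
gripper_force: 0.0
```

```bash
python3 -c "
from h import *
s=m.sense();snap('wrist','w1')
for q,z in [('guard',.016),('idler_wheel',.102),('grinder',0),('pawl_tip',.043)]:
    print(q,[ (np.round(r['position'],1),atz('wrist',r['position'],z,s).round(4),round(r['p'],2)) for r in m.mark_of('wrist',q)])
im=cv2.imread('pics/w1.png')
k=m.get_calibration('wrist');print(k)
go([.515,.122,.25],4.7)
"
```

```text
guard [(array([257.5, 161.2]), array([0.5131, 0.1234, 0.016 ]), 0.9), (array([168.5,  64.5]), array([0.3778, 0.2532, 0.016 ]), 0.57)]
idler_wheel [(array([281.5, 188.8]), array([0.5413, 0.1095, 0.102 ]), 0.97), (array([198.4, 282.1]), array([ 0.4471, -0.0256,  0.102 ]), 0.37)]
grinder [(array([302.9, 141.4]), array([0.5766, 0.1554, 0.    ]), 0.96)]
pawl_tip [(array([307.4, 200. ]), array([0.5851, 0.0805, 0.043 ]), 0.69)]
{'fov_y': 65.70646984690485, 'cx': 256.76025698322707, 'cy': 190.69819813932475, 'tool_from_camera': array([[-6.59116476e-04, -9.61237621e-01, -2.75720512e-01,
         7.00273096e-02],
       [ 9.99999494e-01, -8.43185734e-04,  5.49054931e-04,
         2.80632341e-05],
       [-7.60255858e-04, -2.75720010e-01,  9.61237691e-01,
        -1.76805475e-01],
       [ 0.00000000e+00,  0.00000000e+00,  0.00000000e+00,
         1.00000000e+00]])}
t 2.65 tcp [0.5098 0.1299 0.2501] yaw 4.64 F [-0.2  0.3 -0.3] ->  [-8.3  4.5  0.1] -0.1
```

View pics/w1.png

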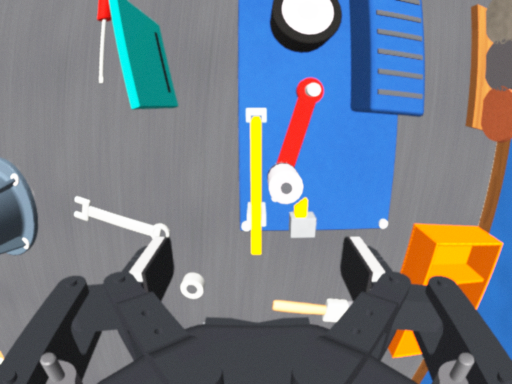

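The wrist view shows the guard's top edge at column 256, rows 118–254, between the guides. The wheel is at (287,185), and the turquoise look-alike is off to the left.

```bash
python3 -c "
from h import *
im=cv2.imread('pics/w1.png').astype(int);mk=(im[:,:,2]>190)&(im[:,:,1]>150)&(im[:,:,0]<90)
for r in [125,150,180,210,240]:
    c=np.where(mk[r,235:275])[0]+235;print(r,c.min(),c.max(),[atz('wrist',(x,r),.166)[:2].round(4) for x in (c.min()-.5,c.max()+.5)])
rr=np.where(mk[:,254:258].any(1))[0];print(rr.min(),rr.max(),atz('wrist',(256,rr.min()),.166)[:2],atz('wrist',(256,rr.max()),.166)[:2])
print(atz('wrist',(287,184),.102))
go([.5135,.122,.127],4.7)
"
```

```text
125 251 260 [array([0.5001, 0.1842]), array([0.5088, 0.1849])]
150 251 260 [array([0.5018, 0.1621]), array([0.5106, 0.1628])]
180 251 260 [array([0.5039, 0.1348]), array([0.5129, 0.1355])]
210 252 260 [array([0.5069, 0.1062]), array([0.5153, 0.1068])]
240 251 261 [array([0.5083, 0.0752]), array([0.5189, 0.0761])]
117 254 [0.50430891 0.19156659] [0.5147843  0.06029975]
[0.54529573 0.11757504 0.102     ]
t 2.65 tcp [0.5098 0.1299 0.2501] yaw 4.64 F [-0.2  0.3 -0.3] ->  [ -8.3   3.1 123.1] -0.1
```

>>> step_arm(
  targets="-6 0.5 30 0; -6 0.5 65 0; -6 0.5 95 0; -6 0.5 115 0; -6 0.5 123 0; -6 0.5 123 0; -6 0.5 123 0",
  gripper=0,
)

```text
t: 3.35
tcp_pos: [0.5117, 0.1249, 0.1282]
tool_rot: [0.677, 0.736, 0.001, 0.001]
force: [-0.2, 0.6, 1.2]
finger_gap: 0.997
gripper_force: 0.0
```

>>> step_arm(
  targets="0 0 0 0; 0 0 0 0; 0 0 0 0; 0 0 0 0; 0 0 0 0; 0 0 0 0; 0 0 0 0; 0 0 0 0; 0 0 0 0; 0 0 0 0",
  gripper=1,
  squeeze=50,
)

```text
t: 4.35
tcp_pos: [0.5117, 0.124, 0.1276]
tool_rot: [0.678, 0.736, 0.0, 0.0]
force: [-0.5, -0.2, 5.1]
finger_gap: 0.09
gripper_force: 49.3
```

>>> step_arm(
  targets="0 0 -10 0; 0 0 -25 0; 0 0 -40 0; 0 0 -55 0; 0 0 -75 0; 0 0 -95 0; 0 0 -110 0; 0 0 -110 0",
)

```text
t: 5.15
tcp_pos: [0.5124, 0.1242, 0.2392]
tool_rot: [0.677, 0.736, 0.001, 0.001]
force: [0.4, 1.0, -1.1]
finger_gap: 0.092
gripper_force: 49.0
```

```bash
python3 -c "
from h import *
o=np.array([.505,-.271]);
go([*(o+.04*np.array([.946,-.326])),.24],-19)
s=m.sense();print(s['finger_gap'],s['gripper_force'],s['ft_torque'])
snap('side','s1')
print([ (np.round(r['position'],1),round(r['p'],2)) for r in m.mark_of('side','guard')])
"
```

```text
t 5.15 tcp [0.5124 0.1242 0.2392] yaw 4.71 F [ 0.4  1.  -1.1] ->  [-409.4   -3.1   -0.8] 23.7
0.09203359055734509 48.994213342666626 [-0.0216637  -0.03396811  0.00155897]
[(array([165.1, 210.8]), 0.84), (array([184.8, 168.2]), 0.82), (array([217. , 178.7]), 0.75)]
```

>>> step_arm(
  targets="-25 0 0 0; -60 0 0 5; -100 0 0 11; -140 0 0 17; -180 0 0 22; -210 0 0 23.7; -230 0 0 23.7; -230 0 0 23.7; -230 0 0 23.7",
)

```text
t: 6.15
tcp_pos: [0.529, -0.1048, 0.2359]
tool_rot: [0.814, 0.58, -0.001, -0.002]
force: [0.5, 0.5, -2.0]
finger_gap: 0.089
gripper_force: 49.0
```

```bash
python3 -c "
from h import *
s=m.sense();snap('wrist','w2')
print([ (np.round(r['position'],1),atz('wrist',r['position'],0,s).round(4),round(r['p'],2)) for r in m.mark_of('wrist','angle_plate')])
go([.54,-.284,.24],-19)
"
```

```text
[(array([414.9, 263.2]), array([ 0.7339, -0.3676,  0.    ]), 0.72)]
t 6.25 tcp [ 0.5293 -0.1039  0.2364] yaw -18.96 F [ 0.4  0.7 -0.8] ->  [-166.8   68.6   -3.9] 0.0
```

View pics/w2.png

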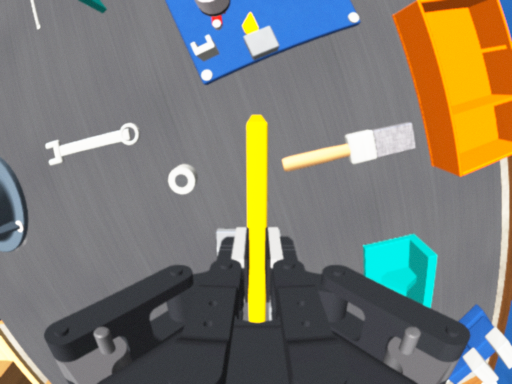

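The angle plate is hidden behind the gripper. The orange box, brush and bush are where they should be. The scene and side edges, corrected by the guard's known offset, agree on the face origin at about (0.503, -0.269) and yaw -19°.

```bash
python3 -c "
from h import *
go([.5305,-.2785,.117],-19)
"
```

```text
t 6.25 tcp [ 0.5293 -0.1039  0.2364] yaw -18.96 F [ 0.4  0.7 -0.8] ->  [-164.8   58.2  119.2] 0.0
```

>>> step_arm(
  targets="-20 8 0 0; -50 18 0 0; -90 33 0 0; -130 46 0 0; -155 56 0 0; -165 58 0 0; -165 58 0 0; -165 58 30 0; -165 58 60 0; -165 58 85 0; -165 58 105 0; -165 58 115 0",
)

```text
t: 7.45
tcp_pos: [0.5301, -0.2764, 0.1204]
tool_rot: [0.813, 0.582, -0.0, -0.003]
force: [-0.8, -0.3, -2.2]
finger_gap: 0.09
gripper_force: 49.0
```

```bash
python3 -c "
from h import *
go([.5305,-.2785,.110],-19)
a=snap('scene','s2');b=snap('side','s3')
z=lambda i,x,y,w,h,s:cv2.resize(i[y:y+h,x:x+w,::-1],None,fx=s,fy=s,interpolation=cv2.INTER_CUBIC)
cv2.imwrite('pics/c2.png',np.hstack([z(a,100,120,100,140,4),z(b,260,170,100,140,4)]))
"
```

```text
t 7.45 tcp [ 0.5301 -0.2764  0.1204] yaw -18.87 F [-0.8 -0.3 -2.2] ->  [-1.9  1.1 10.4] 0.1
```

View pics/c2.png

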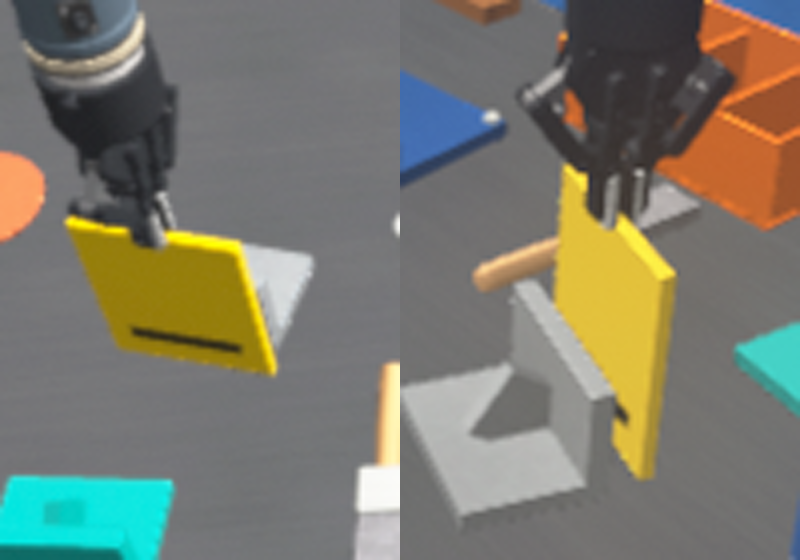

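The guard hangs parallel to the wall, about 20–25 mm in front of it and just above the bench. I'll lower it to contact.

>>> step_arm(
  targets="0 0 3 0; 0 0 5 0; 0 0 6 0; 0 0 7 0; 0 0 8 0; 0 0 8 0; 0 0 8 0",
)

```text
t: 8.25
tcp_pos: [0.5313, -0.2801, 0.1144]
tool_rot: [0.814, 0.581, 0.0, 0.0]
force: [0.2, -0.1, -1.0]
finger_gap: 0.089
gripper_force: 49.0
```

>>> step_arm(
  targets="0 0 1 0; 0 0 2 0; 0 0 2 0; 0 0 3 0; 0 0 3 0; 0 0 3 0",
)

```text
t: 8.85
tcp_pos: [0.5316, -0.2801, 0.1117]
tool_rot: [0.814, 0.581, 0.0, 0.0]
force: [-0.1, 0.7, 1.0]
finger_gap: 0.089
gripper_force: 49.4
```

>>> step_arm(
  targets="0 0 1 0; 0 0 1 0; 0 0 1 0",
)

```text
t: 9.15
tcp_pos: [0.5323, -0.2804, 0.1117]
tool_rot: [0.814, 0.581, 0.001, 0.001]
force: [0.6, 1.5, 5.5]
finger_gap: 0.09
gripper_force: 49.9
```

>>> step_arm(
  targets="0 0 0 0; 0 0 0 0; 0 0 0 0; 0 -3 0 0; 0 -6 0 0; 0 -9 0 0; 0 -12 0 0; 0 -15 0 0; 0 -18 0 0; 0 -21 0 0",
  gripper=0.65,
)

```text
t: 10.15
tcp_pos: [0.5112, -0.2731, 0.1104]
tool_rot: [0.814, 0.581, -0.0, 0.0]
force: [0.4, -0.5, -1.0]
finger_gap: 0.354
gripper_force: 0.0
```

>>> step_arm(
  targets="0 -3 0 0; 0 -6 0 0; 0 -9 0 0; 0 -12 0 0; 0 -14 0 0; 0 -16 0 0; 0 -16 0 0",
  gripper=0.6,
)

```text
t: 10.85
tcp_pos: [0.496, -0.2679, 0.1103]
tool_rot: [0.814, 0.581, -0.0, -0.0]
force: [0.2, 0.7, -0.6]
finger_gap: 0.402
gripper_force: 0.0
```

```bash
python3 -c "
from h import *
go([.5305,-.2785,.20],-19);print(m.sense()['finger_gap'])
a=snap('scene','s4');b=snap('side','s5')
z=lambda i,x,y,w,h,s:cv2.resize(i[y:y+h,x:x+w,::-1],None,fx=s,fy=s,interpolation=cv2.INTER_CUBIC)
cv2.imwrite('pics/c3.png',np.hstack([z(a,100,120,100,140,4),z(b,260,170,100,140,4)]))
"
```

```text
t 10.85 tcp [ 0.496  -0.2679  0.1103] yaw -19.01 F [ 0.2  0.7 -0.6] ->  [  1.2  36.  -89.7] -0.0
0.4015957233741896
```

View pics/c3.png

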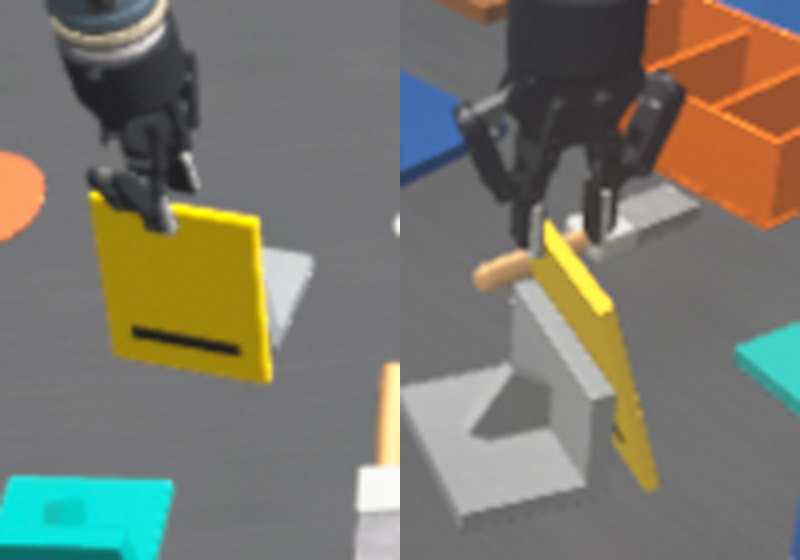

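The guard is leaning towards the wall with its upper part near the inner finger. I'll move a little further, open, and go up.

>>> step_arm(
  targets="0 -4 0 0; 0 -8 0 0; 0 -8 0 0; 0 -8 -4 0; 0 -8 -12 0; 0 -8 -30 0; 0 -8 -55 0; 0 -8 -90 0; 0 -8 -130 0; 0 -8 -150 0; 0 -8 -150 0",
  gripper=0.4,
)

```text
t: 12.05
tcp_pos: [0.4909, -0.267, 0.2649]
tool_rot: [0.814, 0.581, 0.001, 0.005]
force: [-0.4, 0.2, 0.6]
finger_gap: 0.605
gripper_force: 0.0
```

```bash
python3 -c "
from h import *
go([.5435,.114,.26],4.7)
a=snap('scene','s6');b=snap('side','s7')
z=lambda i,x,y,w,h,s:cv2.resize(i[y:y+h,x:x+w,::-1],None,fx=s,fy=s,interpolation=cv2.INTER_CUBIC)
cv2.imwrite('pics/c4.png',np.hstack([z(a,100,120,100,140,4),z(b,260,170,100,140,4)]))
"
```

```text
t 12.05 tcp [ 0.4909 -0.267   0.2649] yaw -18.99 F [-0.4  0.2  0.6] ->  [377.4 -74.3   2.9] -23.7
```

View pics/c4.png

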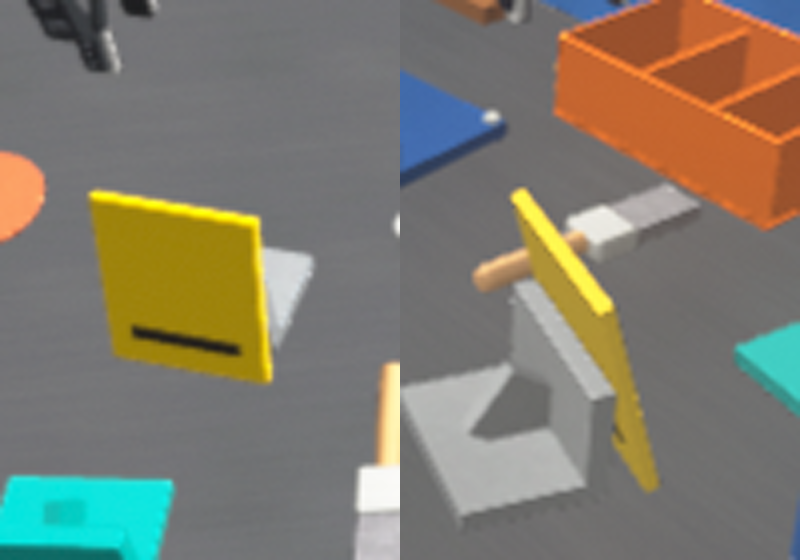

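The guard leans on the wall, released, with its lower edge on the bench. Next, the wheel.

>>> step_arm(
  targets="25 -5 0 0; 60 -12 0 -4; 100 -20 0 -10; 140 -28 0 -16; 180 -36 0 -21; 220 -44 0 -23.7; 260 -52 0 -23.7; 300 -60 0 -23.7; 340 -67 0 -23.7; 367 -73 0 -23.7; 377 -74 0 -23.7; 377 -74 0 -23.7",
  gripper=0,
)

```text
t: 13.35
tcp_pos: [0.5407, 0.1161, 0.2588]
tool_rot: [0.677, 0.736, -0.001, -0.001]
force: [-0.0, 0.5, 0.4]
finger_gap: 0.998
gripper_force: 0.0
```

```bash
python3 -c "
from h import *
s=m.sense();snap('wrist','w3')
for q,z in [('idler_wheel',.102),('grinder',0),('pawl_tip',.043)]:
    print(q,[ (np.round(r['position'],1),atz('wrist',r['position'],z,s).round(4),round(r['p'],2)) for r in m.mark_of('wrist',q)])
go([.545,.112,.06],4.7)
"
```

```text
idler_wheel [(array([261.7, 175.9]), array([0.5468, 0.1086, 0.102 ]), 0.93)]
grinder [(array([284.2, 127.2]), array([0.5767, 0.1608, 0.    ]), 0.75)]
pawl_tip [(array([287. , 187.9]), array([0.585 , 0.0811, 0.043 ]), 0.64), (array([178.5, 270.2]), array([ 0.4324, -0.0661,  0.043 ]), 0.42)]
t 13.55 tcp [0.5412 0.1137 0.2599] yaw 4.61 F [ 0.9 -0.  -0.4] ->  [ -1.9   3.8 199.9] -0.1
```

View pics/w3.png

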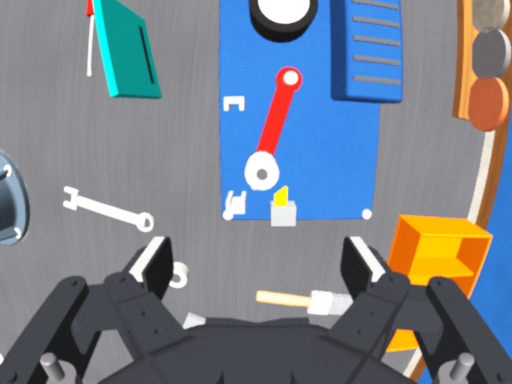

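The wheel's top is at (262,172), which gives about (0.547, 0.111) and agrees with the model. The guides are empty, and I'll grip the wheel fore and aft.

>>> step_arm(
  targets="-3 5 40 0; -3 5 85 0; -3 5 125 0; -3 5 160 0; -3 5 185 0; -3 5 198 0; -3 5 198 0; -3 5 198 0",
)

```text
t: 14.35
tcp_pos: [0.5477, 0.112, 0.0631]
tool_rot: [0.678, 0.735, 0.001, 0.001]
force: [0.1, 0.5, 0.2]
finger_gap: 1.002
gripper_force: 0.0
```

>>> step_arm(
  targets="0 0 0 0; 0 0 0 0; 0 0 0 0; 0 0 0 0; 0 0 0 0; 0 0 0 0; 0 0 0 0; 0 0 0 0",
  gripper=1,
  squeeze=45,
)

```text
t: 15.15
tcp_pos: [0.5463, 0.1126, 0.0644]
tool_rot: [0.677, 0.736, -0.0, 0.0]
force: [-3.5, -0.2, 12.4]
finger_gap: 0.117
gripper_force: 45.5
```

```bash
python3 -c "
from h import *
s=m.sense();go([.545,.112,.06],4.7);print(s['finger_gap'],s['gripper_force'])
for a in [.1,.2,.3,.33,.36,.41,.413]:
    f=lambda t:.12*np.array([np.sin(t-.3),-np.cos(t-.3)])
    print(a,((f(a)-f(0))*1000).round(1))
"
```

```text
t 15.15 tcp [0.5463 0.1126 0.0644] yaw 4.73 F [-3.5 -0.2 12.4] ->  [-0.5 -1.4  4.4] 0.0
0.11725042879460826 45.53179097860266
0.1 [11.6 -3. ]
0.2 [23.5 -4.8]
0.3 [35.5 -5.4]
0.33 [39.1 -5.3]
0.36 [42.7 -5.1]
0.41 [48.6 -4.6]
0.413 [49.  -4.6]
```

The opening of 0.117 is too small for the 40 mm wheel, so I'll look.

```bash
python3 -c "
from h import *
a=snap('scene','s8');b=snap('side','s9');c=snap('wrist','w4')
for k in ('scene','side','wrist'):
  print([(np.round(r['position'],1),atz(k,r['position'],.102).round(3),round(r['p'],2)) for r in m.mark_of(k,'idler_wheel')])
z=lambda i,x,y,w,h,W,H:cv2.resize(i[y:y+h,x:x+w,::-1],(W,H),interpolation=cv2.INTER_CUBIC)
cv2.imwrite('pics/c5.png',np.vstack([np.hstack([z(a,230,130,100,75,400,300),z(b,180,125,100,75,400,300)]),np.hstack([z(c,156,84,200,150,400,300),z(c,0,0,512,384,400,300)])]))
"
```

```text
[(array([273.1, 181.6]), array([0.547, 0.113, 0.102]), 0.59)]
[(array([229.8, 185.4]), array([0.54 , 0.103, 0.102]), 0.81), (array([368.9, 322.2]), array([ 0.434, -0.517,  0.102]), 0.49)]
[(array([255.9, 252.6]), array([0.546, 0.109, 0.102]), 0.64)]
```

View pics/c5.png

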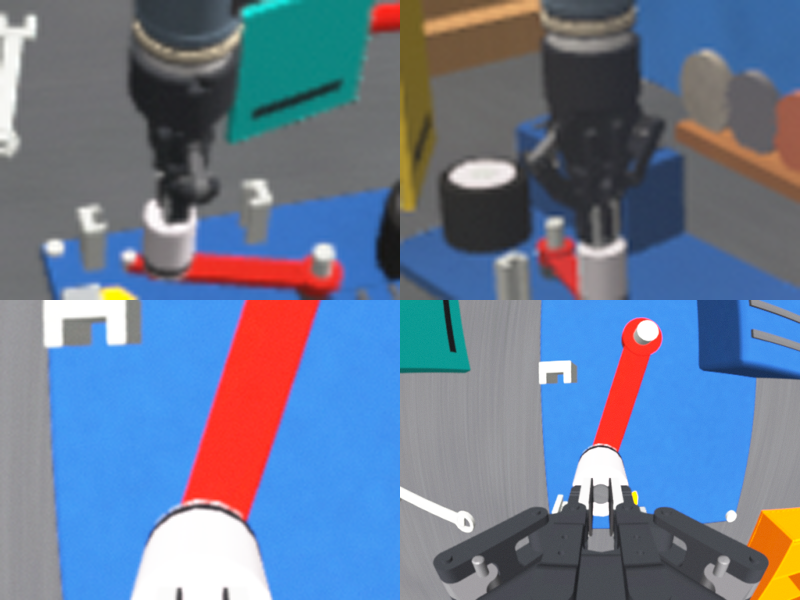

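The fingers appear at the wheel's top, not around its sides. I'll check this with numbers.

```bash
python3 -c "
from h import *
s=m.sense();print(s['tcp_pos'],s['force'],s['ft_torque'],s['finger_gap'])
p=s['tcp_pos']
for c in('scene','side'):
  for z in (.0644,.083,.102,.13): print(c,z,proj(c,[p[0],p[1],z]).round(1))
for n,c,(x0,y0,x1,y1) in [('s8','scene',(260,165,290,205)),('s9','side',(212,165,252,215))]:
  g=cv2.cvtColor(cv2.imread(f'pics/{n}.png'),cv2.COLOR_BGR2GRAY)[y0:y1,x0:x1]
  print(n,x0,y0)
  for r,row in enumerate(g[::2]): print(y0+2*r,' '.join(f'{v//10:2d}' for v in row[::1]))
"
```

```text
[0.54632986 0.11260042 0.06437776] [-3.20742272 -1.83543865 13.06972676] [-0.10606456  0.67229652 -0.00081241] 0.11518986401047007
scene 0.0644 [272.2 189.3]
scene 0.083 [272.5 185.4]
scene 0.102 [272.8 181.4]
scene 0.13 [273.3 175.1]
side 0.0644 [230.2 194. ]
side 0.083 [230. 189.]
side 0.102 [229.7 183.8]
side 0.13 [229.4 176. ]
s8 260 165
165 11 11 11 11 11 11 10  6  3  3  3  3  3  3  3  3  3  4  6  6  5  5  6  9 11 11 10  9 10 10
167 11 11 11 11 11 11 11  9  6  3  3  3  3  3  3  3  4  7  9  8  6  6  8 11 11 11 11 11 11 11
169 11 11 11 11 11 11 11 10  8  4  3  3  3  3  3  3  5  8 12 11 10  7  9 11 11 11 11 11 11 11
171 11 11 11 11 11 11 11 10  7  4  3  4  5  5  4  4  5  8 11 12 11  8 10 11 11 11 11 11 11 11
173 11 11 11 11 11 11 11 11 11 12 11  5  3  4  4  4  5  7 10 12 12 11 12 11 11 11 11 11 11 11
175 11 11 11 11 11 11 11 11 10  8  4  3  4  5  6  8  8  8 10 13 13 12  7  7  8 10 11 11 11 11
177 11 11 11 11 11 11 11 11 10  7  4  4  3  3  3  5  5  6  7 10 10  9  7  5  7 10 11 11 11 11
179 11 11 11 11 11 11 11 12 12  8  6  7  5  3  3  3  3  3  4  5  5  4  5  8 10 11 11 11 11 11
181 
[... 3534 characters left out ...]
10 12 13 13 13 12 10 13 18 22 20 15 10  9  9  9  9 10 12 19 21 21 22 21 18 15 16
205 10 10 10 10 10 10 10 10 10  9 10  9 10 10  9 11 15 19 20 20 20 17 15 13 11 10  9  9  9  9 10 12 15 17 18 18 17 17 17 17
207 10  9 10 10 10 10 10 10  9 10  9  9 10  9  9 11 13 14 14 12 11 11 11 11 11 10 10  9  9 10 10 11 14 14 11 11 13 16 17 17
209 10 10 10 10 10 10 10 10  9  9  9  9  9 10  9 10 13 14 14 12 11 11 11 11 11 10  9 10 10  9 10  9  9 10 11 11 11 11 11 10
211  8  9 10 10 10 10 10  9  9 10  9 10 10 10 10 10 13 14 14 13 11 11 11 11 11 10 10  9  9  9 10  9 10 10 11 11 11 11 11 10
213  7  6  7  8  9  9 10 10 10 10 10  9 10  9  9 10 12 14 14 12 11 11 11 11 11 10  9  9  9 10 10  9 10 10 11 11 11 11 11 10
```

Both views put the fingertips at z ≈ 0.098, on the wheel's top, about 34 mm above the reported TCP height. The guard's grip was just as shallow, so the offset is consistent. I'll open, go lower with force checks, and grip again.

>>> step_arm(
  targets="0 0 -1 0; 0 0 -1 0; 0 0 -1 0; 0 0 -1 0; 0 0 -1 0; 0 0 -1 0; 0 0 -1 0",
  gripper=0,
)

```text
t: 16.15
tcp_pos: [0.5467, 0.1125, 0.0631]
tool_rot: [0.678, 0.736, -0.0, -0.0]
force: [1.0, -0.1, -0.0]
finger_gap: 1.0
gripper_force: 0.0
```

>>> step_arm(
  targets="0 0 6 0; 0 0 12 0; 0 0 18 0; 0 0 18 0; 0 0 18 0",
)

```text
t: 16.65
tcp_pos: [0.5465, 0.1125, 0.0449]
tool_rot: [0.678, 0.735, -0.0, -0.0]
force: [0.7, -0.1, -0.3]
finger_gap: 0.999
gripper_force: 0.0
```

>>> step_arm(
  targets="0 0 0 0; 0 0 0 0; 0 0 0 0; 0 0 0 0; 0 0 0 0; 0 0 0 0; 0 0 0 0",
  gripper=1,
  squeeze=25,
)

```text
t: 17.35
tcp_pos: [0.5463, 0.1126, 0.0457]
tool_rot: [0.678, 0.735, -0.0, -0.0]
force: [-2.4, 0.7, 6.2]
finger_gap: 0.46
gripper_force: 25.3
```

The opening of 0.46 is about 39 mm, so it is the wheel. I'll reseat it deeper.

>>> step_arm(
  targets="0 0 0 0; 0 0 0 0; 0 0 0 0; 0 0 0 0; 0 0 0 0; 0 0 6 0; 0 0 12 0; 0 0 17 0; 0 0 17 0; 0 0 17 0",
  gripper=0.2,
)

```text
t: 18.35
tcp_pos: [0.5465, 0.1126, 0.0279]
tool_rot: [0.678, 0.735, -0.0, -0.0]
force: [0.3, -0.4, 0.2]
finger_gap: 0.799
gripper_force: 0.0
```

>>> step_arm(
  targets="0 0 0 0; 0 0 0 0; 0 0 0 0; 0 0 0 0; 0 0 0 0; 0 0 0 0",
  gripper=1,
  squeeze=45,
)

```text
t: 18.95
tcp_pos: [0.5462, 0.1126, 0.0287]
tool_rot: [0.678, 0.735, -0.0, -0.0]
force: [-2.9, -0.8, 5.7]
finger_gap: 0.46
gripper_force: 45.1
```

The wheel is firmly gripped. Now I'll swing it along its arc, turning with the arm, and stop just short of the click to check.

>>> step_arm(
  targets="-1.6 5.8 0 -2.9; -3 11.6 0 -5.7; -4 17.5 0 -8.6; -4.8 23.5 0 -11.5; -5 26.5 0 -12.9; -5.2 29.5 0 -14.3; -5.2 29.5 0 -14.3; -5.2 29.5 0 -14.3",
)

```text
t: 19.75
tcp_pos: [0.5747, 0.1097, 0.0287]
tool_rot: [0.582, 0.813, -0.001, -0.002]
force: [-6.1, -1.5, 7.3]
finger_gap: 0.459
gripper_force: 45.5
```

```bash
python3 -c "
from h import *
s=m.sense();print(s['t'],s['force'],s['ft_torque'],s['finger_gap'])
d=s['tcp_pos'][:2]-[.5462,.1126];a=np.radians(4.72);print('dx,dy',d@[np.cos(a),np.sin(a)],d@[-np.sin(a),np.cos(a)])"
```

```text
19.75 [-6.11151603 -1.45123923  7.27325746] [-0.1791968   0.52408419 -0.64284346] 0.4590953723137625
dx,dy 0.028122264507063573 -0.005208495336538296
```

>>> step_arm(
  targets="-0.7 3 0 -1.4; -1.5 6 0 -2.8; -2.3 9 0 -4.2; -3 12.5 0 -5.8; -3.7 15.5 0 -7.2; -4.3 18.5 0 -8.6; -4.5 20 0 -9.3; -4.5 20 0 -9.3; -4.5 20 0 -9.3; -4.5 20 0 -9.3",
)

```text
t: 20.75
tcp_pos: [0.593, 0.1118, 0.0286]
tool_rot: [0.512, 0.859, -0.002, -0.003]
force: [-8.4, -2.4, 10.3]
finger_gap: 0.462
gripper_force: 46.2
```

```bash
python3 -c "
from h import *
s=m.sense();print(s['t'],s['force'],s['ft_torque'],s['finger_gap'],s['gripper_force'])
d=s['tcp_pos'][:2]-[.5462,.1126];a=np.radians(4.72);print('dx,dy',d@[np.cos(a),np.sin(a)],d@[-np.sin(a),np.cos(a)])
snap('scene','f');snap('side','f2');snap('wrist','f3')
for c in ('scene','side','wrist'):
  for q,z in (('idler_wheel',.102),('pawl_tip',.043),('guard',0.0)):
    print(c,q,[(np.round(r['position'],1),atz(c,r['position'],z,s if c=='wrist' else None).round(3)[:2],round(r['p'],2)) for r in m.mark_of(c,q)])
"
```

```text
20.75 [-8.41749067 -2.39912058 10.31534381] [-0.10856935  0.86100693 -0.05972143] 0.46158809018017066 46.21061682701111
dx,dy 0.046598863613515305 -0.004664829238818536
scene idler_wheel [(array([275. , 192.2]), array([0.589, 0.112]), 0.81)]
scene pawl_tip [(array([262.8, 204.7]), array([0.586, 0.078]), 0.54)]
scene guard [(array([148.9, 213.1]), array([ 0.541, -0.278]), 0.73), (array([404.2, 200.9]), array([0.596, 0.54 ]), 0.72), (array([298.8, 160.1]), array([0.372, 0.241]), 0.63)]
side idler_wheel [(array([242.5, 178.8]), array([0.601, 0.117]), 0.82)]
side pawl_tip [(array([234.5, 203.9]), array([0.541, 0.081]), 0.24)]
side guard [(array([310.2, 278.2]), array([ 0.52, -0.29]), 0.79), (array([182.3, 168.4]), array([0.577, 0.533]), 0.75), (array([164.9, 206.9]), array([0.379, 0.276]), 0.69)]
wrist idler_wheel [(array([257.8, 290.3]), array([0.596, 0.109]), 0.58)]
wrist pawl_tip []
wrist guard []
```

>>> step_arm(
  targets="-0.3 1 0 -0.5; -0.6 2 0 -1; -0.6 2 0 -1; -0.6 2 0 -1; -0.6 2 0 -1",
)

```text
t: 21.85
tcp_pos: [0.595, 0.1122, 0.0286]
tool_rot: [0.505, 0.863, -0.002, -0.003]
force: [-9.3, -3.1, 9.8]
finger_gap: 0.458
gripper_force: 46.2
```

```bash
python3 -c "
from h import *
s=m.sense();print(s['t'],s['tcp_pos'],s['force'],s['finger_gap'],s['gripper_force'])
d=s['tcp_pos'][:2]-[.5462,.1126];a=np.radians(4.72);print('dx,dy',d@[np.cos(a),np.sin(a)],d@[-np.sin(a),np.cos(a)])
A=cv2.imread('pics/s6.png');B=snap('scene','g')[:,:,::-1]
dd=cv2.absdiff(A,np.ascontiguousarray(B)).max(2)
for n,(x0,y0,x1,y1) in dict(guard=(112,160,180,220),brush=(185,205,208,268),can=(60,175,102,228),bush=(196,170,214,184)).items(): print(n,(dd[y0:y1,x0:x1]>40).sum())
im=cv2.cvtColor(np.ascontiguousarray(B),cv2.COLOR_BGR2HSV)[195:222,238:290]
for r in im[::2]: print(''.join('y' if 20<h<35 and s>120 else 'r' if (h<8 or h>172) and s>120 else 'b' if 95<h<125 and s>100 else '.' if v<200 else 'W' for h,s,v in r))
"
```

```text
21.85 [0.59504118 0.11216404 0.02859632] [-9.27742601 -3.11554354  9.79325368] 0.45781723813944963 46.17239534854889
dx,dy 0.0486396769325659 -0.004453448138857428
guard 0
brush 0
can 0
bush 0
...bbbbbbbbbb.....bbbbbbbbbbb..WWWW.................
...bbbbbbbbbb...bbbbbbbbbbbbb..WWWWW................
....bbbbbbbbbbbbbbbbbbbbbbbbbb..WWWWWWW.............
....bbbbbbbb..WWWb....bbbbbbbb......WWW.............
.....bb.WWWWWWWWWWyyyyyyW.bbbb...................rrr
......b..WWWWWWWWWyyyyyyyy.bbb................rrrrrr
......b..WWWWWWWWW.yyyyy...bbb..............rrrrrrrr
..........WWWWWWWW..bbbbbWWWWrr...........rrrrr...bb
.......b...........bbbbbb...Wrrr...........bbbbbbbbb
........b..........bbbbbbb.....bb..bbbbbbbbbbbbbbbbb
........b........bbbbbbbbbbbbbbbbbbbbbbbbbbbbbbbbbbb
.........bbbbbbbbbbbbbbbbbbbbbbbbbbbbbbbbbbbbbbbbbbb
.........bbbbbbbbbbbbbbbbbbbbbbbbbbbbbbbbbbbbbbbbbbb
..........bbbbbbbbbbbbbbbbbbbbbbbbbbbbbbbbbbbbbbbbbb
```

The arm's nose is past the pawl, the pawl is out again, the wheel is about 10 mm beyond the click under spring load, and the bystanders haven't moved. I'll hand it in.

```bash
python3 -c "
from h import *
print(m.sign_off())"
```

```text
the job is handed in; nothing more can be done
None
```

I handed the job in at about 22 s: the guard is leaning free against the grey angle plate, the wheel is held about 1 cm past the click under the spring's load, and the brush, can and bush show no movement.

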